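Select the green channel on the test console and start the test

ROBOT

A 6-joint arm with a two-finger parallel gripper is mounted at the origin on the work surface. World frame = base frame: x ahead of the robot, y to its left, z up, the work surface at z = 0. Lengths are in m, angles in rad, forces in N, time in s.
With the tool pointing down it reaches from about 0.375 to 0.975 m from the base axis. Payload 3.8 kg.
Tool frame: the origin (TCP) lies on the centre line of the jaws, within the pads' length; the fingertips stand 14 mm ahead of it and the grasp point (between the pads) lies 5 mm behind it; x points along the fingers, y is the direction in which the jaws open and shut, and the axes are right-handed (so a half turn about x gives the same grasp; the last joint's range is limited). The gripper opens to 85 mm and grips with 20 to 120 N. Pads are 22 mm wide; open, the fingers measure 114 mm over their backs; the gripper's body (76 mm by 85 mm) begins 54 mm behind the grasp point. The pads swing forward as they close: fully open they stand 13 mm farther back than shut.
Start: joints at [1.169, 0.264, 1.604, -0, 1.274, -0.037], TCP at [0.241, 0.631, 0.245] pointing down, gripper open.
Joint ranges: [-2.63, 2.63], [-0.94, 2.18], [0.31, 2.57], [-1.31, 4.45], [0, 2.66], [-2.55, 2.55]. Speed limits (rad/s): [2.57, 2.57, 3.14, 3.14, 3.14, 3.14].

INTERFACE

Orientations are given as a rotation vector (axis times angle).
In Python, from workcell import bot gives the robot as it stands.
- The arm moves only by the shell command python3 -m creep 'ROWS' [FORCE]. ROWS is JSON, a list of rows, each an object with "grip": the finger opening in cm, from 0 to 8.54; "dp": the shift along the tool's x, y, z in cm, a list of three; "rotation": the turn, a rotation vector about the tool's x, y, z in rad, a list of three. A call has 1 to 5 rows; each row is the pose to reach, as a shift and turn from the pose commanded when the call began, along the tool's axes at that moment; what a row does not reach only later rows make up. A row lasts 1/12 s, in which the tool goes at most 41.7 mm and 7.16 degrees, less where a joint would pass 70% of its speed; a pose out of reach is approached as far as the arm can. A call with a gripper value outside its range is refused whole. The fingers move at their own pace and stop on an object; FORCE is the grip in N (left out, the last holds). Time passes only in rows, so rows that repeat a pose let the fingers close. It gives the time, the measured TCP pose, the force and the opening at its end, in the units of the state.
- bot.read_state(): the state, without advancing time (a new reading comes with each control period).
- bot.read_camera(name): name is "scene" or "top"; returns (picture, depth): 420x560x3 uint8, red, green, blue; 420x560 float32, m along the optical axis (not along the pixel's ray), 0 where there is no reading.
- bot.get_calibration(name): a dict with "fx", "fy", "cx", "cy" (pixels), "rvec" (rotation vector, rad) and "tvec" (3), from world to camera coordinates, as OpenCV has them. Camera axes: x right, y down, z forward; pixel columns grow to the right and rows downward; lengths in m; the calibration is good to about 2 mm. A picture is of the moment at which its call begins. get_calibration takes no time and is no camera call.
- bot.finish_job(): hands the job in, once; it reports no verdict.
The state is a dict: "time": time; "q": joint angles; "joint_vel": joint speeds; "joint_torque": joint torques, N m; "tool_pos": TCP position; "tcp_rot": TCP orientation; "wrist_force": force on the tool from outside, world axes, zero at the start; "torque": the same for the moment, N m; "width": opening from 0.0 (shut) to 1.0 (fully open).
Only numpy, scipy, OpenCV 4.12 (cv2) and the standard library are available. Lean on these libraries where they do the work, as an engineer would, in place of code of your own. Each camera call takes 0.05 s, during which the arm holds its last target.

TASK

Turn the console's red rotary selector, pushing its lever round with a fingertip, click by click, until it rests in the click position that points at the green tab. Then press the green start button fully down with a fingertip and let it come up again. Push gently and do not grip the lever, never press the green button while the selector is on another channel, leave the red button alone, and do not move or lift anything else on the table.

Things in the scene. Friction and masses are not known exactly. Their poses are not given: they have to be found in the camera images.
- console: Grey test console, a box 170 x 170 x 42 mm (top face 42 mm above the table) screwed to the table, with the rotary selector in the middle of its top. Origin: centre of its underside, straight below the selector's axis; z up, the selector's scale opens to its x axis. Place and yaw (within 20 degrees) vary.
- selector (a joint): Selector angle in rad, growing CLOCKWISE seen from above. Eight click positions 30 degrees apart: 0, 0.524, 1.047, 1.571, 2.094, 2.618, 3.142, 3.665, a white tick at each, end stops just beyond. At 0 the lever points 105 degrees counterclockwise (from above) of the console's x axis. It starts in one of the first three; the green tab is 1 to 6 clicks farther clockwise.
- selector_axis (a point): Point on the selector's vertical axis, level with its lever's top, 82 mm above the table; x along the lever to its pointing end. Leaving a click takes about 0.07 Nm (2 N sideways at 35 mm from the axis); pushed 15 degrees beyond a click it snaps ahead by itself to the next one and stays; let go before that, it falls back.
- lever_tip (a point): Pointing end of the red lever, at its top, 82 mm above the table. The lever is an upright bar 14 mm thick reaching 46 mm from the axis (16 mm on the other side), from 10 to 40 mm above the console's top face, a white line on top from axis to pointing end. Under it is a black disc 38 mm in diameter, its top 10 mm above the console.
- aim (a point): Where the lever points: the point straight ahead of the lever on the ring of tabs, 65 mm from the axis and 2 mm above the console's top face. It turns with the selector.
- tab_green: Green tab, a flat disc 15 mm in diameter, 2 mm thick, on the console's top face; marks the wanted channel. 65 mm from the selector's axis, exactly at one of the 4th to 7th click positions (which one varies; blue, yellow and white tabs mark the others). Origin: centre of its underside.
- start_button_top (a point): Centre of the top of the green start button: a round cap 28 mm in diameter on a grey pod 56 x 56 x 30 mm fixed to the table; the cap's top is 52 mm above the table when out. It stands to the robot's right of the console; it and the red one trade places.
- start_button (a joint): Travel of the green start button in m: 0 out, 0.006 fully pressed straight down; springs back. 1.5 N starts it, 5 N is fully down.
- reset_button_top (a point): Centre of the top of the red reset button, of the same make and size as the green one. Not to be pressed.
- reset_button (a joint): Travel of the red reset button in m: 0 out, 0.006 fully pressed.
- mug: Blue mug, 80 mm across and 90 mm high, loose, left of the console. Origin: centre of its underside. A bystander.
- spool: Metal spool, 54 mm in diameter and 40 mm high, loose, left of the console. Origin: centre of its underside. A bystander.
- screwdriver: Screwdriver with a yellow handle, 180 mm long and 26 mm thick, lying right of the pods roughly along the robot's x axis. Origin: under its middle. A bystander.
- webcam: Small black webcam, a ball 36 mm in diameter on a round foot, 52 mm high, standing loose between the two button pods. Origin: centre of its underside. A bystander.
- adapter: Black power adapter, a block 90 x 45 x 28 mm, loose, beyond the pods. Origin: centre of its underside. A bystander.
- breadboard: Black plate 90 x 190 mm with a white breadboard and a small circuit on it, 27 mm high, loose, beyond the console. Origin: centre of its underside. A bystander.
Not all that is in view belongs to the job. Leave any turquoise look-alike of the part that bears start_button_top alone.

How it is judged:
By the outcome, as a careful person would: the job done as asked, in the order asked, and still so for the second after the job is handed in, with the robot touching nothing.
It also fails if it takes over 64 s, if anything falls off the work surface, if the arm or the gripper's body presses on something with over 40 N, if the wrist force passes 120 N, or if a joint passes its speed limit or range.

## Working session

There is one attempt and no reset: what is moved stays moved. The work goes in short steps, Python scripts to look and compute and a shell command to move; the robot and the scene stay as the last step left them, time stands still between calls to the robot, and variables do not carry over. Pictures are saved under pics/ and viewed, and the job is handed in when it is done.

```bash
mkdir -p pics; cat > h.py <<'E'
import numpy as np, cv2
from workcell import bot
def cal(n):
    c=bot.get_calibration(n); K=np.array([[c['fx'],0,c['cx']],[0,c['fy'],c['cy']],[0,0,1.]])
    R=cv2.Rodrigues(np.array(c['rvec'],float))[0]; t=np.array(c['tvec'],float).ravel(); return K,R,t
def ray(n,u,v,z):
    K,R,t=cal(n); d=R.T@np.linalg.inv(K)@np.array([u,v,1.]); o=-R.T@t
    return o+d*(z-o[2])/d[2]
def proj(n,p):
    K,R,t=cal(n); q=K@(R@np.array(p,float)+t); return q[:2]/q[2]
E
python3 - <<'E'
from h import *
for n in("scene","top"):
    p,d=bot.read_camera(n); np.savez('pics/%s0.npz'%n,p=p,d=d)
    cv2.imwrite('pics/%s0.png'%n,cv2.cvtColor(p,cv2.COLOR_RGB2BGR))
    K,R,t=cal(n); print(n,-R.T@t, R[2], K[0,0])
print(bot.read_state())
E
```

```text
scene [ 1.28242415 -0.44711915  0.727376  ] [-0.68733933  0.41186628 -0.59827319] 445.1334672185381
top [ 0.38910881 -0.03022053  1.01857665] [ 0.17397858 -0.0121783  -0.98467413] 406.6103187818773
{'time': 0.1, 'q': array([ 1.16910684e+00,  2.64713479e-01,  1.60530625e+00,  1.20318305e-05,
        1.27371406e+00, -3.68891832e-02]), 'joint_vel': array([-1.09726693e-03, -1.72033588e-03, -2.06630862e-03,  1.11587257e-05,
        2.18255033e-03,  5.02158452e-05]), 'joint_torque': array([-3.09671104e-04, -5.16703606e+01, -3.68589628e+01, -7.86924079e-05,
        6.33269374e-03,  1.63772079e-06]), 'tool_pos': array([0.24054408, 0.62996796, 0.24402532]), 'tcp_rot': array([ 0.28460046,  1.5522562 , -0.28789443]), 'wrist_force': array([-0.08580856, -0.45745661,  0.64291831]), 'torque': array([-0.0202229 , -0.01598233, -0.02915637]), 'width': 0.9977557791660115}
```

View pics/scene0.png

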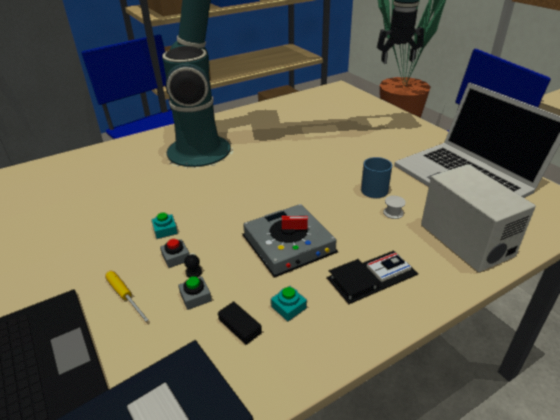

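View pics/top0.png

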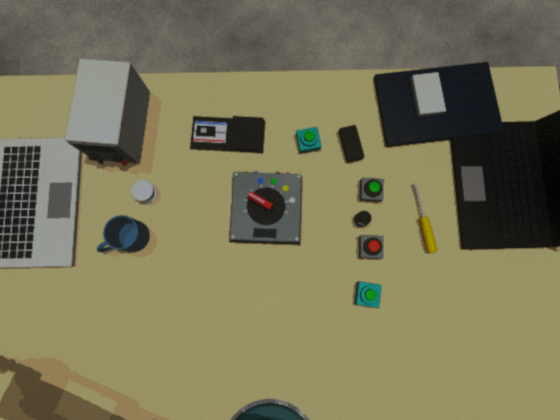

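```bash
python3 - <<'E'
import numpy as np,cv2
p=cv2.imread('pics/top0.png')
a=cv2.resize(p[165:250,222:310],None,fx=5.5,fy=5.5,interpolation=cv2.INTER_CUBIC)
b=cv2.resize(p[165:265,345:400],None,fx=4.67,fy=4.67,interpolation=cv2.INTER_CUBIC)
c=np.zeros((470,a.shape[1]+b.shape[1],3),np.uint8); c[:a.shape[0],:a.shape[1]]=a; c[:b.shape[0],a.shape[1]:]=b
cv2.imwrite('pics/crop.png',c)
E
```

```text
(no output)
```

View pics/crop.png

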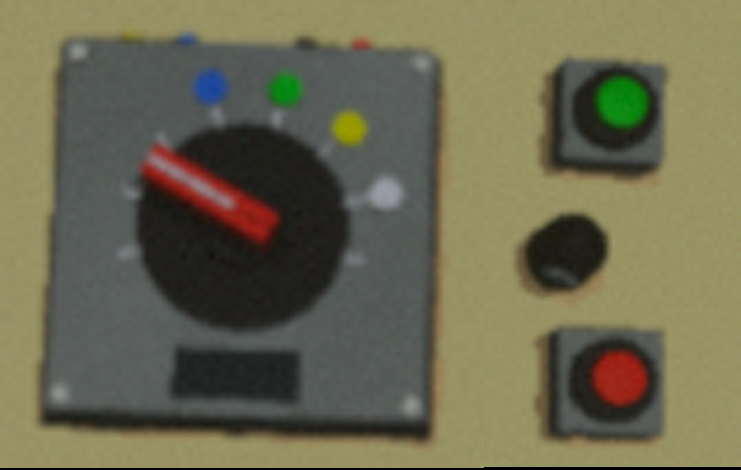

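```bash
python3 - <<'E'
from h import *
D=np.load('pics/top0.npz');p=D['p'];dep=D['d'];hsv=cv2.cvtColor(p,cv2.COLOR_RGB2HSV)
def blobs(lo,hi,x0,x1,y0,y1,amin=8):
    m=cv2.inRange(hsv,lo,hi); mm=np.zeros_like(m); mm[y0:y1,x0:x1]=m[y0:y1,x0:x1]
    n,l,s,c=cv2.connectedComponentsWithStats(mm)
    return [(c[i],s[i,4],l==i) for i in range(1,n) if s[i,4]>=amin]
con=(232,302,168,245)
tabs={}
for nm,lo,hi in (('green',(50,100,60),(70,255,255)),('blue',(100,150,100),(125,255,255)),('yellow',(25,120,80),(35,255,255))):
    for c,a,_ in blobs(lo,hi,*con): 
        tabs[nm]=ray('top',*c,0.044); print(nm,c,a,tabs[nm])
for c,a,_ in blobs((0,0,135),(180,60,255),*con): print('white',c,a,ray('top',*c,0.044))
for lo,hi in (((0,150,80),(8,255,255)),):
    for c,a,l in blobs(lo,hi,*con,amin=30):
        ys,xs=np.nonzero(l); r=cv2.minAreaRect(np.c_[xs,ys].astype(np.float32)); print('lever',c,a,r)
        P=np.array([ray('top',u,v,.082)[:2] for u,v in cv2.boxPoints(r)]);print(P, P.mean(0))
        print([np.linalg.norm(P[i]-P[i-1]) for i in range(4)])
for nm,lo,hi in (('g',(50,150,60),(70,255,255)),('r',(0,150,80),(8,255,255))):
    for c,a,l in blobs(lo,hi,355,390,170,260): print('btn',nm,c,a,ray('top',*c,.052))
m=cv2.inRange(hsv,(80,0,40),(130,110,140)); 
# console corners screws 
for u,v in [(234.5,174),(299,176.5),(296.5,238.5),(232.5,236)]: print(ray('top',u,v,.042))
D=np.load('pics/scene0.npz');hsv=cv2.cvtColor(D['p'],cv2.COLOR_RGB2HSV)
for c,a,l in blobs((50,150,60),(70,255,255),140,340,200,310):print('scene g',c,a,ray('scene',*c,.052),ray('scene',*c,.044))
for c,a,l in blobs((0,150,80),(8,255,255),140,340,200,310):print('scene r',c,a,ray('scene',*c,.052),ray('scene',*c,.082))
for c,a,l in blobs((25,120,80),(35,255,255),240,340,200,270):print('scene y',c,a,ray('scene',*c,.044))
for c,a,l in blobs((100,150,100),(125,255,255),240,340,200,270):print('scene b',c,a,ray('scene',*c,.044))
E
```

```text
green [273.42424242 180.57575758] 33 [ 0.63064819 -0.02245471  0.044     ]
blue [259.875      180.33333333] 24 [0.63201197 0.01088842 0.044     ]
yellow [285.         187.75757576] 33 [ 0.611883   -0.05049785  0.044     ]
white [291.61904762 199.76190476] 21 [ 0.58147272 -0.06589644  0.044     ]
lever [261.3852459  200.78688525] 122 ((260.0307922363281, 199.94615173339844), (25.799222946166992, 6.573840141296387), 29.744882583618164)
[[ 0.5844087   0.03962558]
 [ 0.59795779  0.03181938]
 [ 0.56607157 -0.02029476]
 [ 0.55267302 -0.01239576]] [0.57527777 0.00968861]
[np.float64(0.060937444606403185), np.float64(0.0156369548743178), np.float64(0.0610951288556386), np.float64(0.015553622861275807)]
btn g [374.05769231 186.42307692] 104 [ 0.60846912 -0.26783363  0.052     ]
btn r [373.56637168 245.44247788] 113 [ 0.46466894 -0.25745818  0.052     ]
[0.6500228 0.0734546 0.042    ]
[ 0.64008319 -0.08590294  0.042     ]
[ 0.48656113 -0.07500988  0.042     ]
[0.49623858 0.07889183 0.042     ]
scene g [161.82758621 216.03448276] 58 [ 0.35672849 -0.24503762  0.052     ] [ 0.34576339 -0.24264392
[... 235 characters left out ...]
g [288.25233645 292.13084112] 107 [ 0.74758824 -0.11543979  0.052     ] [ 0.74125297 -0.11151097  0.044     ]
scene r [293.34892086 222.76618705] 278 [0.56138767 0.01776445 0.052     ] [ 0.5934159  -0.00288554  0.082     ]
scene r [172.47191011 242.91011236] 89 [ 0.47076012 -0.25969253  0.052     ] [ 0.506814   -0.26801797  0.082     ]
scene r [287.88235294 264.58823529] 17 [ 0.67881121 -0.07266467  0.052     ] [ 0.70562352 -0.08929782  0.082     ]
scene y [280.5 247. ] 26 [ 0.61273619 -0.05109334  0.044     ]
scene y [326.5 248.5] 10 [0.67494463 0.03501295 0.044     ]
scene b [307.5  242.25] 16 [0.63294916 0.01084364 0.044     ]
scene b [317.125 252.125] 8 [0.67334596 0.0097337  0.044     ]
```

```bash
python3 - <<'E'
from h import *
ax=np.array([.568,-.002]);yaw=np.radians(-3.1)
out=[]
for n,(x0,y0,x1,y1) in (('top',(232,168,302,245)),('scene',(240,200,340,272))):
    p=cv2.imread('pics/%s0.png'%n); s=6 if n=='top' else 4
    c=cv2.resize(p[y0:y1,x0:x1],None,fx=s,fy=s,interpolation=cv2.INTER_CUBIC)
    for k,col in ((1,(255,255,0)),(2,(0,255,255))):
        a=yaw+np.radians(105-30*k); u=np.array([np.cos(a),np.sin(a)]);w=np.array([-u[1],u[0]])
        q=[ax+u*f+w*g for f,g in((.046,.007),(.046,-.007),(-.016,-.007),(-.016,.007))]
        pts=np.array([(proj(n,[*e,.082])-[x0-.5,y0-.5])*s for e in q]).astype(int)
        cv2.polylines(c,[pts],True,col,1)
    out.append(c)
h=max(o.shape[0] for o in out); out=[np.vstack([o,np.zeros((h-o.shape[0],o.shape[1],3),np.uint8)]) for o in out]
o=np.hstack(out); print(o.shape); o=cv2.resize(o,None,fx=min(1,800/o.shape[1]),fy=min(1,800/o.shape[1])); cv2.imwrite('pics/ov.png',o)
D=np.load('pics/top0.npz')['d']
K,R,t=cal('top')
for v in range(188,214,3):
    print(v,[round(float((R.T@(D[v,u]*(np.linalg.inv(K)@[u,v,1])-t))[2])*1000) for u in range(246,282,3)])
E
```

```text
(462, 820, 3)
188 [40, 39, 42, 41, 42, 38, 43, 42, 41, 44, 41, 41]
191 [42, 44, 40, 45, 40, 43, 44, 43, 42, 46, 43, 41]
194 [37, 83, 81, 81, 44, 44, 43, 43, 43, 40, 42, 42]
197 [46, 82, 81, 80, 84, 44, 42, 43, 41, 44, 42, 43]
200 [38, 45, 66, 81, 81, 82, 80, 50, 54, 41, 40, 39]
203 [44, 42, 41, 43, 70, 84, 81, 79, 80, 52, 42, 42]
206 [38, 42, 42, 41, 39, 51, 73, 82, 80, 48, 45, 42]
209 [42, 42, 42, 42, 41, 52, 51, 59, 76, 40, 44, 42]
212 [41, 40, 41, 45, 41, 41, 53, 52, 48, 40, 42, 41]
```

View pics/ov.png

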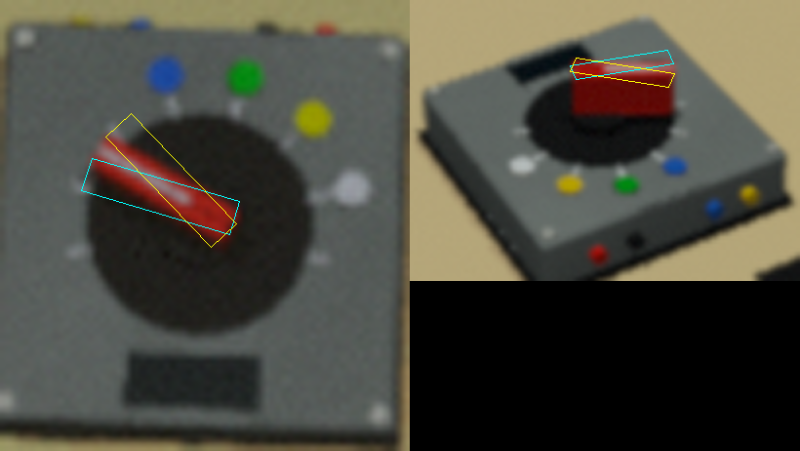

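```bash
cat >> h.py <<'E'
from scipy.spatial.transform import Rotation as Ro
def Rt():
    return Ro.from_rotvec(bot.read_state()['tcp_rot']).as_matrix()
def go(target,zang=None):
    """dp (cm, tool axes) and rotation about tool x to bring TCP to target, tool z to world heading zang (deg), nearest of z or -z"""
    s=bot.read_state();R=Rt();dp=R.T@(np.array(target)-s['tool_pos'])*100
    out=[np.round(dp,2)]
    if zang is not None:
        h=np.degrees(np.arctan2(R[1,2],R[0,2])); d=(zang-h+90)%180-90
        out.append(('turn about x rad',round(-np.radians(d),3)))   # tool x down
    return out
E
python3 - <<'E'
from h import *
R=Rt();print(R.round(3));s=bot.read_state();print(s['q'],s['time'])
ax=np.array([.568,-.002])
for th in (62,):
    t=np.radians(th);u=np.array([np.cos(t),np.sin(t)]);n=np.array([-u[1],u[0]])
    P=ax+.035*u+.045*n;print(P,go([*P,.2],th+90))
E
```

```text
[[-0.001  0.357  0.934]
 [-0.002  0.934 -0.357]
 [-1.    -0.002 -0.   ]]
[ 1.16910684e+00  2.64713479e-01  1.60530625e+00  1.20318305e-05
  1.27371406e+00 -3.68891832e-02] 0.1
[0.54469886 0.05002939] [array([  4.49, -43.32,  49.1 ]), ('turn about x rad', np.float64(0.124))]
```

```bash
python3 -m creep '[{"grip":0,"dp":[0,-2.2,2.5],"rotation":[0,0,0]},{"grip":0,"dp":[0,-4.4,5],"rotation":[0,0,0]},{"grip":0,"dp":[0,-6.6,7.5],"rotation":[0,0,0]},{"grip":0,"dp":[0,-8.8,10],"rotation":[0,0,0]},{"grip":0,"dp":[0,-11,12.5],"rotation":[0,0,0]}]' 40
python3 -m creep '[{"grip":0,"dp":[0,-2.2,2.5],"rotation":[0.03,0,0]},{"grip":0,"dp":[0,-4.4,5],"rotation":[0.06,0,0]},{"grip":0,"dp":[0,-6.6,7.5],"rotation":[0.09,0,0]},{"grip":0,"dp":[0,-8.8,10],"rotation":[0.12,0,0]},{"grip":0,"dp":[0,-11,12.5],"rotation":[0.124,0,0]}]'
python3 - <<'E'
from h import *
print(bot.read_state()['tool_pos'],bot.read_state()['wrist_force'],go([.5447,.05,.2],152))
E
```

```text
time: 0.52
tool_pos: [0.3185, 0.4816, 0.2446]
tcp_rot: [0.285, 1.552, -0.287]
wrist_force: [0.8, -0.8, 0.3]
width: 0.302
time: 0.93
tool_pos: [0.396, 0.3342, 0.2448]
tcp_rot: [0.384, 1.537, -0.384]
wrist_force: [-0.1, 0.0, 0.9]
width: -0.003
[0.39600547 0.33415223 0.24484301] [-0.1380158   0.02964374  0.86811061] [array([  4.49, -18.08,  26.49]), ('turn about x rad', np.float64(-0.001))]
```

```bash
python3 -m creep '[{"grip":0,"dp":[0,-1.8,2.6],"rotation":[0,0,0]},{"grip":0,"dp":[0,-3.6,5.2],"rotation":[0,0,0]},{"grip":0,"dp":[0,-5.4,7.8],"rotation":[0,0,0]},{"grip":0,"dp":[0,-7.2,10.4],"rotation":[0,0,0]},{"grip":0,"dp":[0,-9,13],"rotation":[0,0,0]}]'
python3 -m creep '[{"grip":0,"dp":[0,-2,2.9],"rotation":[0,0,0]},{"grip":0,"dp":[0,-4.5,6.6],"rotation":[0,0,0]},{"grip":0,"dp":[0,-6.8,10],"rotation":[0,0,0]},{"grip":0,"dp":[0,-9.1,13.5],"rotation":[0,0,0]},{"grip":0,"dp":[0,-9.1,13.5],"rotation":[0,0,0]}]'
python3 - <<'E'
from h import *
print(go([.5447,.05,.2],152))
for n in("scene","top"):
    p,d=bot.read_camera(n);np.savez('pics/%s1.npz'%n,p=p,d=d)
    x0,y0=(220,150) if n=='top' else (220,130)
    cv2.imwrite('pics/%s1.png'%n,cv2.resize(cv2.cvtColor(p,cv2.COLOR_RGB2BGR)[y0:y0+140,x0:x0+140],None,fx=4,fy=4,interpolation=cv2.INTER_CUBIC))
E
```

```text
time: 1.35
tool_pos: [0.4685, 0.1938, 0.2449]
tcp_rot: [0.383, 1.537, -0.383]
wrist_force: [1.3, 0.3, 0.6]
width: 0.0
time: 1.77
tool_pos: [0.5473, 0.0458, 0.245]
tcp_rot: [0.385, 1.534, -0.389]
wrist_force: [0.4, 0.5, 0.1]
width: 0.002
[array([ 4.5 ,  0.26, -0.44]), ('turn about x rad', np.float64(-0.005))]
```

View pics/scene1.png

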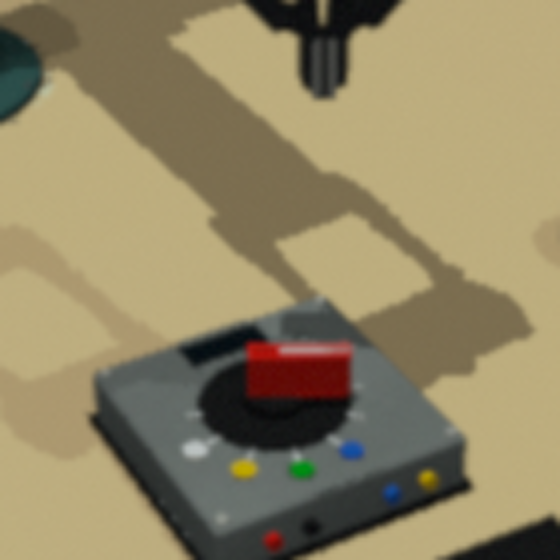

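View pics/top1.png

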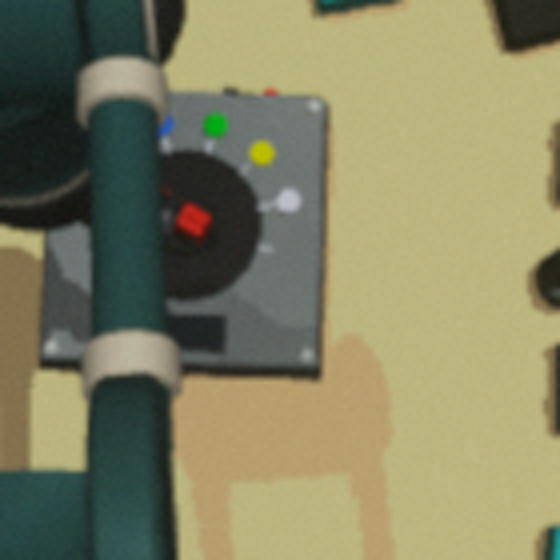

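```bash
python3 -m creep '[{"grip":0,"dp":[3,0.26,-0.44],"rotation":[0,0,0]},{"grip":0,"dp":[6,0.26,-0.44],"rotation":[0,0,0]},{"grip":0,"dp":[9,0.26,-0.44],"rotation":[0,0,0]},{"grip":0,"dp":[12,0.26,-0.44],"rotation":[0,0,0]},{"grip":0,"dp":[14,0.26,-0.44],"rotation":[0,0,0]}]'
python3 -m creep '[{"grip":0,"dp":[1,0,0],"rotation":[0,0,0]},{"grip":0,"dp":[2,0,0],"rotation":[0,0,0]},{"grip":0,"dp":[2.8,0,0],"rotation":[0,0,0]},{"grip":0,"dp":[3.1,0,0],"rotation":[0,0,0]},{"grip":0,"dp":[3.1,0,0],"rotation":[0,0,0]}]'
cat >> h.py <<'E'
ax=np.array([.568,-.002])
def tip(th,gap=0,z=.074,r=.035):
    t=np.radians(th);u=np.array([np.cos(t),np.sin(t)]);n=np.array([-u[1],u[0]])
    return np.array([*(ax+r*u+(.018+gap)*n),z])
E
python3 - <<'E'
from h import *
for th,g in ((60,.01),(60,0.003),(55,0),(50,0),(45,0),(40,0),(35,0),(30,0),(25,0)): print(th,go(tip(th,g),th+90))
p,d=bot.read_camera('scene')
cv2.imwrite('pics/s2.png',cv2.resize(cv2.cvtColor(p,cv2.COLOR_RGB2BGR)[180:280,230:350],None,fx=5,fy=5,interpolation=cv2.INTER_CUBIC))
E
```

```text
time: 2.28
tool_pos: [0.5392, 0.0577, 0.102]
tcp_rot: [0.381, 1.541, -0.383]
wrist_force: [-1.7, 0.2, -0.4]
width: -0.002
time: 2.7
tool_pos: [0.5423, 0.0563, 0.0744]
tcp_rot: [0.383, 1.536, -0.383]
wrist_force: [-0.1, -0.3, 0.5]
width: 0.003
60 [array([ 0.04, -0.35,  2.33]), ('turn about x rad', np.float64(0.035))]
60 [array([ 0.04, -0.38,  3.03]), ('turn about x rad', np.float64(0.035))]
55 [array([ 0.04, -0.25,  3.64]), ('turn about x rad', np.float64(0.122))]
50 [array([ 0.04, -0.15,  3.97]), ('turn about x rad', np.float64(0.21))]
45 [array([ 0.04, -0.07,  4.31]), ('turn about x rad', np.float64(0.297))]
40 [array([ 0.04, -0.03,  4.65]), ('turn about x rad', np.float64(0.384))]
35 [array([ 0.04, -0.01,  4.99]), ('turn about x rad', np.float64(0.472))]
30 [array([ 0.04, -0.03,  5.33]), ('turn about x rad', np.float64(0.559))]
25 [array([ 0.04, -0.07,  5.67]), ('turn about x rad', np.float64(0.646))]
```

View pics/s2.png

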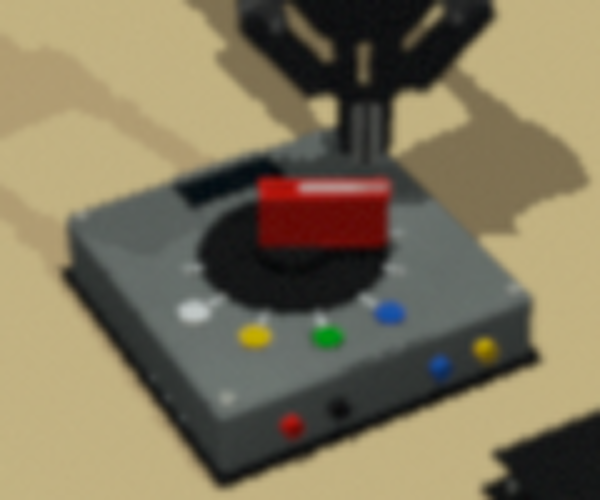

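```bash
python3 -m creep '[{"grip":0,"dp":[0,-0.1,0.8],"rotation":[0.01,0,0]},{"grip":0,"dp":[0,-0.2,1.6],"rotation":[0.02,0,0]},{"grip":0,"dp":[0,-0.35,2.3],"rotation":[0.035,0,0]},{"grip":0,"dp":[0,-0.38,2.8],"rotation":[0.035,0,0]},{"grip":0,"dp":[0,-0.38,3.0],"rotation":[0.035,0,0]}]'
python3 -m creep '[{"grip":0,"dp":[0,0.03,0.15],"rotation":[0.02,0,0]},{"grip":0,"dp":[0,0.06,0.3],"rotation":[0.04,0,0]},{"grip":0,"dp":[0,0.1,0.45],"rotation":[0.06,0,0]},{"grip":0,"dp":[0,0.13,0.6],"rotation":[0.085,0,0]},{"grip":0,"dp":[0,0.13,0.6],"rotation":[0.085,0,0]}]'
cat >> h.py <<'E'
def look(name,zoom=5):
    p,d=bot.read_camera('scene')
    cv2.imwrite('pics/%s.png'%name,cv2.resize(cv2.cvtColor(p,cv2.COLOR_RGB2BGR)[180:280,230:350],None,fx=zoom,fy=zoom,interpolation=cv2.INTER_CUBIC))
    # lever: red pixels with height ~ top 82mm
    hsv=cv2.cvtColor(p,cv2.COLOR_RGB2HSV); K,R,t=cal('scene')
    v,u=np.mgrid[180:275,230:350]; uv=np.stack([u,v,np.ones_like(u)],-1).reshape(-1,3)
    P=((uv@np.linalg.inv(K).T)*d[180:275,230:350].reshape(-1,1)-t)@R
    h=hsv[180:275,230:350].reshape(-1,3).astype(int); c=p[180:275,230:350].reshape(-1,3).astype(int)
    red=(c[:,0]>1.8*c[:,1])&(c[:,0]>70)&((h[:,0]<9)|(h[:,0]>171))&(P[:,2]>.055)&(P[:,2]<.095)
    q=P[red][:,:2]; q=q[np.linalg.norm(q-ax,axis=1)<.055]
    if len(q)<10: print('few',len(q)); return
    m=q.mean(0); w,V=np.linalg.eigh(np.cov((q-m).T)); e=V[:,1]*np.sign(V[:,1]@(m-ax))
    print('lever heading',np.degrees(np.arctan2(e[1],e[0])).round(1),'n',len(q),'centroid heading',np.degrees(np.arctan2(*(m-ax)[::-1])).round(1))
E
python3 - <<'E'
from h import *
look('s3'); s=bot.read_state(); print(s['wrist_force'],s['tool_pos'])
for th in (50,45,40,35,30,25): print(th,go(tip(th),th+90))
E
```

```text
time: 3.17
tool_pos: [0.5684, 0.0377, 0.0748]
tcp_rot: [0.412, 1.53, -0.411]
wrist_force: [-0.5, 0.2, 0.4]
width: 0.006
time: 3.58
tool_pos: [0.5728, 0.0367, 0.0742]
tcp_rot: [0.478, 1.518, -0.478]
wrist_force: [-0.7, -0.5, -0.5]
width: -0.0
lever heading 55.4 n 292 centroid heading 33.3
[0.33623425 1.04387198 0.08867609] [0.57269261 0.03674702 0.07420727]
50 [array([0.02, 0.2 , 0.35]), ('turn about x rad', np.float64(0.089))]
45 [array([0.02, 0.32, 0.67]), ('turn about x rad', np.float64(0.176))]
40 [array([0.02, 0.4 , 1.01]), ('turn about x rad', np.float64(0.264))]
35 [array([0.02, 0.46, 1.34]), ('turn about x rad', np.float64(0.351))]
30 [array([0.02, 0.49, 1.69]), ('turn about x rad', np.float64(0.438))]
25 [array([0.02, 0.48, 2.03]), ('turn about x rad', np.float64(0.525))]
```

View pics/s3.png

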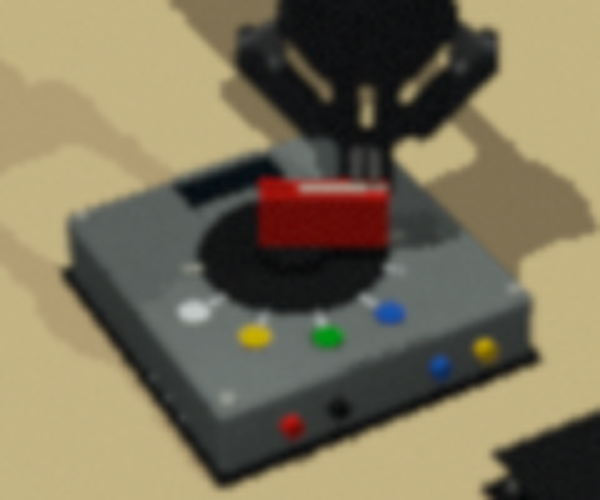

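```bash
python3 -m creep '[{"grip":0,"dp":[0,0.07,0.12],"rotation":[0.03,0,0]},{"grip":0,"dp":[0,0.14,0.24],"rotation":[0.06,0,0]},{"grip":0,"dp":[0,0.2,0.35],"rotation":[0.09,0,0]},{"grip":0,"dp":[0,0.2,0.35],"rotation":[0.09,0,0]}]'
python3 -c "
from h import *
look('s4')"
python3 -m creep '[{"grip":0,"dp":[0,0.04,0.1],"rotation":[0.03,0,0]},{"grip":0,"dp":[0,0.08,0.21],"rotation":[0.06,0,0]},{"grip":0,"dp":[0,0.12,0.32],"rotation":[0.09,0,0]},{"grip":0,"dp":[0,0.12,0.32],"rotation":[0.09,0,0]}]'
python3 - <<'E'
from h import *
look('s5'); s=bot.read_state(); print(s['wrist_force'],s['tool_pos'])
for th in (45,40,35,30,25): print(th,go(tip(th),th+90))
E
```

```text
time: 3.97
tool_pos: [0.5768, 0.0364, 0.0743]
tcp_rot: [0.547, 1.5, -0.547]
wrist_force: [-0.1, 0.6, -0.0]
width: -0.002
lever heading 42.6 n 286 centroid heading 22.3
time: 4.35
tool_pos: [0.58, 0.0352, 0.0743]
tcp_rot: [0.616, 1.481, -0.616]
wrist_force: [-0.1, 0.1, -0.0]
width: 0.001
lever heading 40.8 n 281 centroid heading 20.9
[0.73870546 0.72787892 0.5498205 ] [0.57987631 0.03519816 0.07426979]
45 [array([ 0.03,  0.03, -0.01]), ('turn about x rad', np.float64(-0.002))]
40 [array([0.03, 0.17, 0.3 ]), ('turn about x rad', np.float64(0.085))]
35 [array([0.03, 0.29, 0.63]), ('turn about x rad', np.float64(0.172))]
30 [array([0.03, 0.38, 0.96]), ('turn about x rad', np.float64(0.26))]
25 [array([0.03, 0.44, 1.3 ]), ('turn about x rad', np.float64(0.347))]
```

View pics/s5.png

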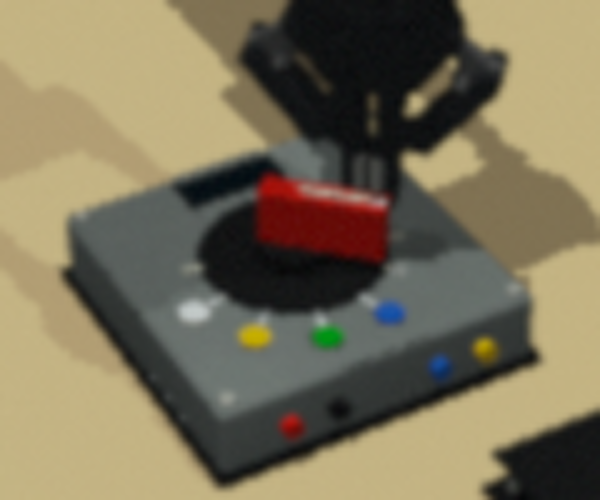

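```bash
python3 -m creep '[{"grip":0,"dp":[0,0.08,0.15],"rotation":[0.043,0,0]},{"grip":0,"dp":[0,0.17,0.3],"rotation":[0.085,0,0]},{"grip":0,"dp":[0,0.23,0.46],"rotation":[0.13,0,0]},{"grip":0,"dp":[0,0.29,0.63],"rotation":[0.172,0,0]},{"grip":0,"dp":[0,0.29,0.63],"rotation":[0.172,0,0]}]'
python3 - <<'E'
from h import *
look('s6'); s=bot.read_state(); print(s['wrist_force'],s['tool_pos'])
for th in (35,32,30,27,25,23): print(th,go(tip(th),th+90))
E
```

```text
time: 4.82
tool_pos: [0.5861, 0.033, 0.0742]
tcp_rot: [0.749, 1.439, -0.749]
wrist_force: [-0.6, 1.5, -0.2]
width: -0.003
lever heading 35.6 n 273 centroid heading 15.7
[-0.7305823   1.24236191  1.10129223] [0.58609352 0.03294752 0.07417867]
35 [array([0.02, 0.01, 0.02]), ('turn about x rad', np.float64(0.001))]
32 [array([0.02, 0.1 , 0.21]), ('turn about x rad', np.float64(0.053))]
30 [array([0.02, 0.16, 0.34]), ('turn about x rad', np.float64(0.088))]
27 [array([0.02, 0.23, 0.53]), ('turn about x rad', np.float64(0.141))]
25 [array([0.02, 0.27, 0.66]), ('turn about x rad', np.float64(0.176))]
23 [array([0.02, 0.31, 0.79]), ('turn about x rad', np.float64(0.21))]
```

Contact at 35° as modelled. Push on past the barrier at about 27°.

```bash
python3 -m creep '[{"grip":0,"dp":[0,0.08,0.17],"rotation":[0.043,0,0]},{"grip":0,"dp":[0,0.16,0.34],"rotation":[0.088,0,0]},{"grip":0,"dp":[0,0.23,0.53],"rotation":[0.141,0,0]},{"grip":0,"dp":[0,0.27,0.66],"rotation":[0.176,0,0]},{"grip":0,"dp":[0,0.27,0.66],"rotation":[0.176,0,0]}]'
python3 - <<'E'
from h import *
look('s7'); s=bot.read_state(); print(s['wrist_force'],s['tool_pos'])
for th in (20,15,10,5,0,-3,-5): print(th,go(tip(th),th+90))
E
```

```text
time: 5.28
tool_pos: [0.5926, 0.0287, 0.0743]
tcp_rot: [0.883, 1.384, -0.883]
wrist_force: [-0.2, 0.1, 0.0]
width: 0.003
lever heading 25.4 n 265 centroid heading 7.5
[-0.14086589 -0.08049929 -0.62639218] [0.59249429 0.02877993 0.07427319]
20 [array([0.03, 0.12, 0.27]), ('turn about x rad', np.float64(0.087))]
15 [array([0.03, 0.24, 0.59]), ('turn about x rad', np.float64(0.174))]
10 [array([0.03, 0.33, 0.92]), ('turn about x rad', np.float64(0.262))]
5 [array([0.03, 0.38, 1.26]), ('turn about x rad', np.float64(0.349))]
0 [array([0.03, 0.41, 1.6 ]), ('turn about x rad', np.float64(0.436))]
-3 [array([0.03, 0.41, 1.81]), ('turn about x rad', np.float64(0.489))]
-5 [array([0.03, 0.41, 1.95]), ('turn about x rad', np.float64(0.523))]
```

View pics/s7.png

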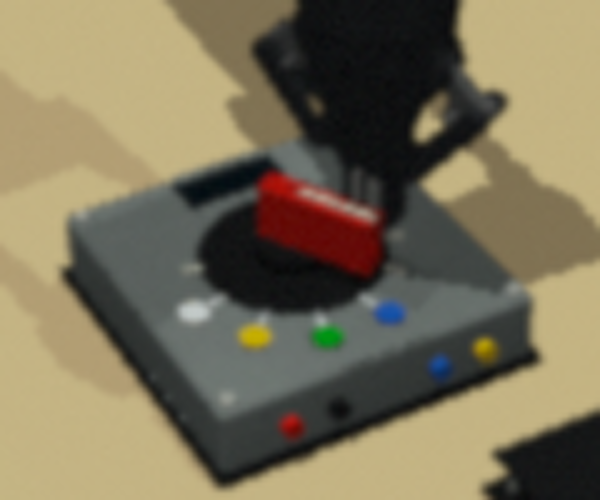

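```bash
python3 -m creep '[{"grip":0,"dp":[0,0.06,0.14],"rotation":[0.043,0,0]},{"grip":0,"dp":[0,0.12,0.27],"rotation":[0.087,0,0]},{"grip":0,"dp":[0,0.12,0.27],"rotation":[0.087,0,0]}]'
python3 - <<'E'
from h import *
look('s8'); s=bot.read_state(); print(s['wrist_force'],s['tool_pos'])
for th in (17,13,10,5,2,0,-3,-5): print(th,go(tip(th),th+90))
E
```

```text
time: 5.58
tool_pos: [0.5948, 0.0268, 0.0743]
tcp_rot: [0.949, 1.354, -0.949]
wrist_force: [-0.4, -0.2, 0.1]
width: 0.001
lever heading 14.0 n 251 centroid heading -1.2
[-0.47955422  0.67348609  0.33753289] [0.59469585 0.0268662  0.07432004]
17 [array([0.03, 0.09, 0.19]), ('turn about x rad', np.float64(0.053))]
13 [array([0.03, 0.2 , 0.44]), ('turn about x rad', np.float64(0.122))]
10 [array([0.03, 0.26, 0.63]), ('turn about x rad', np.float64(0.175))]
5 [array([0.03, 0.35, 0.97]), ('turn about x rad', np.float64(0.262))]
2 [array([0.03, 0.39, 1.17]), ('turn about x rad', np.float64(0.314))]
0 [array([0.03, 0.41, 1.31]), ('turn about x rad', np.float64(0.349))]
-3 [array([0.03, 0.43, 1.51]), ('turn about x rad', np.float64(0.402))]
-5 [array([0.03, 0.44, 1.65]), ('turn about x rad', np.float64(0.437))]
```

View pics/s8.png

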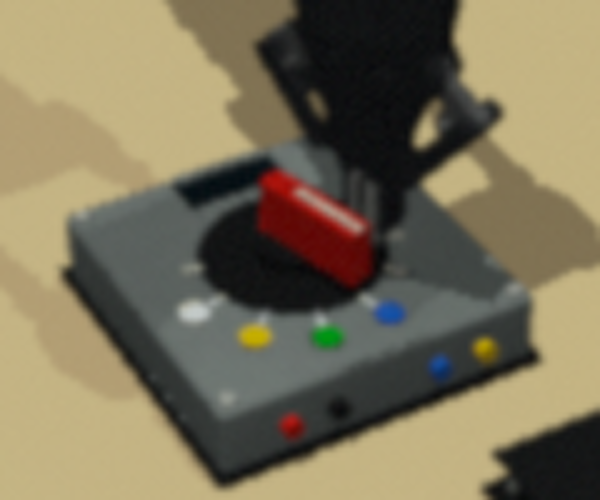

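```bash
python3 -m creep '[{"grip":0,"dp":[0,0.09,0.19],"rotation":[0.053,0,0]},{"grip":0,"dp":[0,0.2,0.44],"rotation":[0.122,0,0]},{"grip":0,"dp":[0,0.26,0.63],"rotation":[0.175,0,0]},{"grip":0,"dp":[0,0.31,0.8],"rotation":[0.22,0,0]},{"grip":0,"dp":[0,0.35,0.97],"rotation":[0.262,0,0]}]'
python3 -m creep '[{"grip":0,"dp":[0,0.04,0.2],"rotation":[0.052,0,0]},{"grip":0,"dp":[0,0.06,0.34],"rotation":[0.087,0,0]},{"grip":0,"dp":[0,0.06,0.34],"rotation":[0.087,0,0]}]'
python3 - <<'E'
from h import *
look('s9'); s=bot.read_state(); print(s['wrist_force'],s['tool_pos'])
for th in (0,-2,-4,-6,-8,-10): print(th,go(tip(th),th+90))
E
```

```text
time: 6.05
tool_pos: [0.6012, 0.0195, 0.0743]
tcp_rot: [1.147, 1.249, -1.146]
wrist_force: [-0.3, 2.0, -0.4]
width: -0.001
time: 6.3
tool_pos: [0.6025, 0.0158, 0.0744]
tcp_rot: [1.21, 1.208, -1.209]
wrist_force: [0.8, 1.0, 0.7]
width: 0.0
lever heading 2.7 n 224 centroid heading -9.9
[0.16225989 0.85217605 0.25596643] [0.60230039 0.01575832 0.07440676]
0 [array([ 0.04,  0.07, -0.02]), ('turn about x rad', np.float64(0.0))]
-2 [array([0.04, 0.13, 0.1 ]), ('turn about x rad', np.float64(0.035))]
-4 [array([0.04, 0.19, 0.22]), ('turn about x rad', np.float64(0.07))]
-6 [array([0.04, 0.24, 0.35]), ('turn about x rad', np.float64(0.105))]
-8 [array([0.04, 0.29, 0.48]), ('turn about x rad', np.float64(0.14))]
-10 [array([0.04, 0.33, 0.61]), ('turn about x rad', np.float64(0.175))]
```

View pics/s9.png

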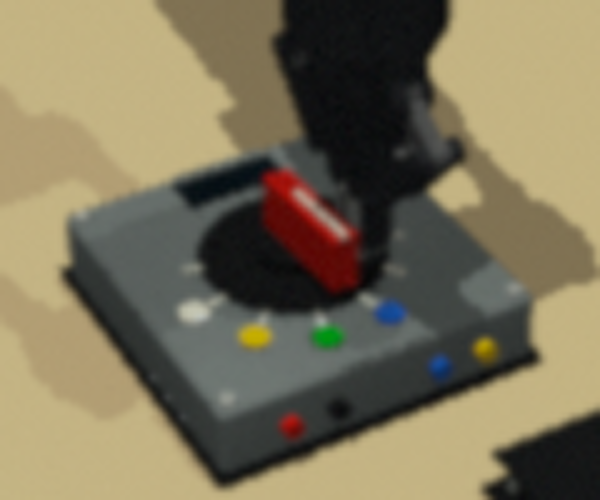

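```bash
python3 -m creep '[{"grip":0,"dp":[0,0.1,0.1],"rotation":[0.035,0,0]},{"grip":0,"dp":[0,0.16,0.22],"rotation":[0.07,0,0]},{"grip":0,"dp":[0,0.22,0.35],"rotation":[0.105,0,0]},{"grip":0,"dp":[0,0.22,0.35],"rotation":[0.105,0,0]},{"grip":0,"dp":[0,0.22,0.35],"rotation":[0.105,0,0]}]'
python3 - <<'E'
from h import *
look('s10'); s=bot.read_state(); print(s['wrist_force'],s['tool_pos'])
for th in (-6,-8,-10): print(th,go(tip(th),th+90))
E
```

```text
time: 6.77
tool_pos: [0.6042, 0.0121, 0.0742]
tcp_rot: [1.286, 1.158, -1.286]
wrist_force: [0.6, 0.1, -0.5]
width: -0.003
lever heading -16.0 n 160 centroid heading -23.0
[0.58823773 0.34318606 0.08307043] [0.60414096 0.01215501 0.07419457]
-6 [array([ 0.02,  0.05, -0.01]), ('turn about x rad', np.float64(-0.0))]
-8 [array([0.02, 0.11, 0.11]), ('turn about x rad', np.float64(0.035))]
-10 [array([0.02, 0.17, 0.23]), ('turn about x rad', np.float64(0.07))]
```

View pics/s10.png

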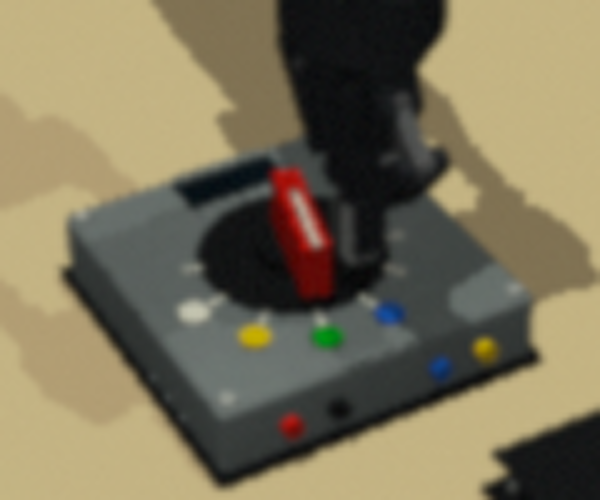

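```bash
python3 -m creep '[{"grip":0,"dp":[0,0,-0.7],"rotation":[0,0,0]},{"grip":0,"dp":[0,0,-1.6],"rotation":[0,0,0]},{"grip":0,"dp":[-2,0,-2],"rotation":[0,0,0]},{"grip":0,"dp":[-5,0,-2],"rotation":[0,0,0]},{"grip":0,"dp":[-8,0,-2],"rotation":[0,0,0]}]'
python3 -m creep '[{"grip":0,"dp":[-2,0,0],"rotation":[0,0,0]},{"grip":0,"dp":[-4,0,0],"rotation":[0,0,0]},{"grip":0,"dp":[-5,0,0],"rotation":[0,0,0]},{"grip":0,"dp":[-5,0,0],"rotation":[0,0,0]}]'
python3 - <<'E'
from h import *
look('s11'); s=bot.read_state(); print(s['wrist_force'],s['tool_pos'],s['q'])
print(go([.611,-.2685,.2])); print(Rt().round(2))
E
```

```text
time: 7.23
tool_pos: [0.6052, 0.0334, 0.1536]
tcp_rot: [1.285, 1.16, -1.289]
wrist_force: [0.1, -0.3, 0.6]
width: -0.0
time: 7.57
tool_pos: [0.6085, 0.0328, 0.2077]
tcp_rot: [1.29, 1.153, -1.282]
wrist_force: [0.1, 1.1, 1.3]
width: -0.005
lever heading -16.5 n 158 centroid heading -23.0
[-0.16287997 -0.80570216  0.32212484] [0.60734018 0.03268312 0.20548964] [1.27362722e-02 1.64983646e-01 1.79791942e+00 1.47491703e-04
 1.17591947e+00 1.18862562e-01]
[array([ 0.54,  3.55, 29.91])]
[[ 0.    0.99 -0.11]
 [ 0.   -0.11 -0.99]
 [-1.    0.   -0.  ]]
```

```bash
python3 -m creep '[{"grip":0,"dp":[0,0.4,3],"rotation":[0,0,0]},{"grip":0,"dp":[0,0.8,6.5],"rotation":[0,0,0]},{"grip":0,"dp":[0,1.2,10],"rotation":[0,0,0]},{"grip":0,"dp":[0,1.6,13.5],"rotation":[0,0,0]},{"grip":0,"dp":[0,2,17],"rotation":[0,0,0]}]'
python3 -m creep '[{"grip":0,"dp":[0,0.4,3.4],"rotation":[0,0,0]},{"grip":0,"dp":[0,0.8,6.8],"rotation":[0,0,0]},{"grip":0,"dp":[0,1.2,10],"rotation":[0,0,0]},{"grip":0,"dp":[0.5,1.5,12.9],"rotation":[0,0,0]},{"grip":0,"dp":[0.5,1.5,12.9],"rotation":[0,0,0]}]'
python3 - <<'E'
from h import *
s=bot.read_state(); print(s['tool_pos']); print(go([.611,-.2685,.072]))
p,d=bot.read_camera('top'); cv2.imwrite('pics/t12.png',cv2.resize(cv2.cvtColor(p,cv2.COLOR_RGB2BGR)[150:290,220:410],None,fx=4,fy=4,interpolation=cv2.INTER_CUBIC))
hsv=cv2.cvtColor(p,cv2.COLOR_RGB2HSV);m=cv2.inRange(hsv,(0,150,80),(8,255,255));m[:, :232]=0;m[:,302:]=0;m[:175]=0;m[245:]=0
ys,xs=np.nonzero(m);r=cv2.minAreaRect(np.c_[xs,ys].astype(np.float32));P=np.array([ray('top',u,v,.082)[:2] for u,v in cv2.boxPoints(r)])
e=max((P[1]-P[0],P[2]-P[1]),key=np.linalg.norm);print('lever top view',r,np.degrees(np.arctan2(e[1],e[0])),P.mean(0))
p,d=bot.read_camera('scene'); cv2.imwrite('pics/s12.png',cv2.resize(cv2.cvtColor(p,cv2.COLOR_RGB2BGR)[180:320,140:340],None,fx=4,fy=4,interpolation=cv2.INTER_CUBIC))
E
```

```text
time: 8.03
tool_pos: [0.6068, -0.1399, 0.2015]
tcp_rot: [1.286, 1.161, -1.289]
wrist_force: [0.7, -0.1, -0.1]
width: 0.001
time: 8.45
tool_pos: [0.6075, -0.2736, 0.1956]
tcp_rot: [1.288, 1.157, -1.294]
wrist_force: [-0.9, 0.4, -0.1]
width: 0.0
[ 0.60749847 -0.27360596  0.19561786]
[array([12.36,  0.34, -0.56])]
lever top view ((266.8500061035156, 197.45001220703125), (6.957010269165039, 25.61444854736328), 18.43494987487793) -19.059066362899976 [ 0.58099502 -0.00652403]
```

View pics/t12.png

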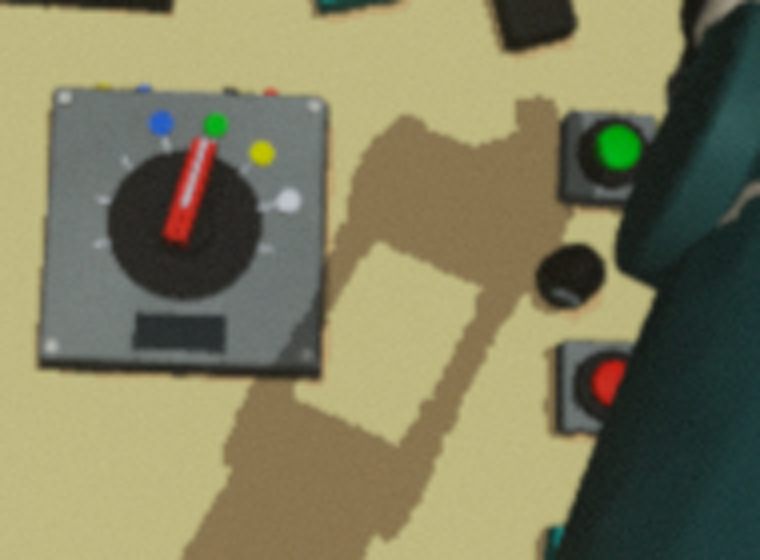

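View pics/s12.png

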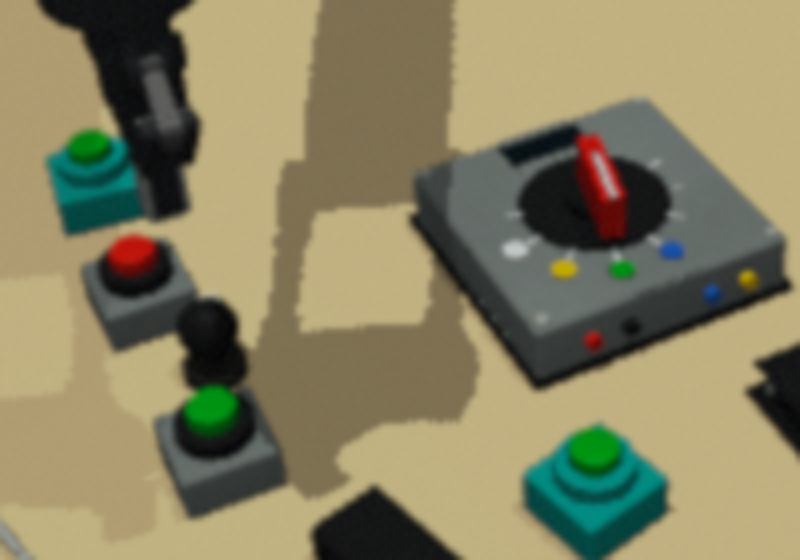

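```bash
python3 -m creep '[{"grip":0,"dp":[3,0.35,-0.56],"rotation":[0,0,0]},{"grip":0,"dp":[6,0.35,-0.56],"rotation":[0,0,0]},{"grip":0,"dp":[9,0.35,-0.56],"rotation":[0,0,0]},{"grip":0,"dp":[11,0.35,-0.56],"rotation":[0,0,0]},{"grip":0,"dp":[11.6,0.35,-0.56],"rotation":[0,0,0]}]'
python3 -m creep '[{"grip":0,"dp":[0.1,0,0],"rotation":[0,0,0]},{"grip":0,"dp":[0.2,0,0],"rotation":[0,0,0]},{"grip":0,"dp":[0.3,0,0],"rotation":[0,0,0]},{"grip":0,"dp":[0.3,0,0],"rotation":[0,0,0]}]'
python3 - <<'E'
from h import *
s=bot.read_state(); print(s['tool_pos'],s['wrist_force']); print(go([.611,-.2685,.066]))
p,d=bot.read_camera('scene'); cv2.imwrite('pics/s13.png',cv2.resize(cv2.cvtColor(p,cv2.COLOR_RGB2BGR)[210:310,140:260],None,fx=5,fy=5,interpolation=cv2.INTER_CUBIC))
E
```

```text
time: 8.97
tool_pos: [0.6098, -0.2601, 0.0772]
tcp_rot: [1.285, 1.167, -1.291]
wrist_force: [-0.0, 0.8, 0.1]
width: -0.0
time: 9.3
tool_pos: [0.6148, -0.2641, 0.0823]
tcp_rot: [1.288, 1.154, -1.286]
wrist_force: [0.9, -0.1, 0.0]
width: 0.002
[ 0.61483709 -0.26412297  0.08234207] [ 0.85923836 -0.05210488  0.0242277 ]
[array([ 1.63, -0.34,  0.47])]
```

View pics/s13.png

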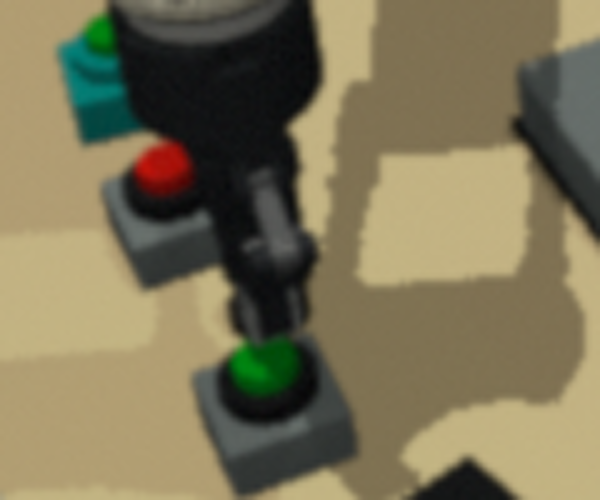

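```bash
python3 -m creep '[{"grip":0,"dp":[0.3,-0.2,0.3],"rotation":[0,0,0]},{"grip":0,"dp":[0.6,-0.34,0.47],"rotation":[0,0,0]},{"grip":0,"dp":[0.9,-0.34,0.47],"rotation":[0,0,0]},{"grip":0,"dp":[1.2,-0.34,0.47],"rotation":[0,0,0]},{"grip":0,"dp":[1.2,-0.34,0.47],"rotation":[0,0,0]}]'
python3 -c "
from h import *
s=bot.read_state(); print(s['tool_pos'],s['wrist_force']); print(go([.611,-.2685,.066]))"
```

```text
time: 9.77
tool_pos: [0.6088, -0.2679, 0.0672]
tcp_rot: [1.288, 1.158, -1.289]
wrist_force: [-0.5, -0.2, -0.3]
width: -0.001
[ 0.60875604 -0.26792035  0.06716386] [-0.48010909 -0.22521986 -0.25267728]
[array([0.12, 0.23, 0.03])]
```

```bash
python3 -m creep '[{"grip":0,"dp":[0.1,0.1,0],"rotation":[0,0,0]},{"grip":0,"dp":[0.2,0.1,0],"rotation":[0,0,0]},{"grip":0,"dp":[0.3,0.1,0],"rotation":[0,0,0]},{"grip":0,"dp":[0.4,0.1,0],"rotation":[0,0,0]},{"grip":0,"dp":[0.4,0.1,0],"rotation":[0,0,0]}]'
python3 -m creep '[{"grip":0,"dp":[0.1,0,0],"rotation":[0,0,0]},{"grip":0,"dp":[0.2,0,0],"rotation":[0,0,0]},{"grip":0,"dp":[0.2,0,0],"rotation":[0,0,0]}]'
```

```text
time: 10.18
tool_pos: [0.6108, -0.2683, 0.0645]
tcp_rot: [1.288, 1.156, -1.287]
wrist_force: [-0.2, 0.2, 2.2]
width: 0.0
time: 10.43
tool_pos: [0.6108, -0.2683, 0.0625]
tcp_rot: [1.288, 1.156, -1.287]
wrist_force: [0.1, 1.1, 3.6]
width: 0.0
```

```bash
python3 -m creep '[{"grip":0,"dp":[0.1,0,0],"rotation":[0,0,0]},{"grip":0,"dp":[0.2,0,0],"rotation":[0,0,0]},{"grip":0,"dp":[0.25,0,0],"rotation":[0,0,0]},{"grip":0,"dp":[0.25,0,0],"rotation":[0,0,0]}]'
python3 -m creep '[{"grip":0,"dp":[0.05,0,0],"rotation":[0,0,0]},{"grip":0,"dp":[0.1,0,0],"rotation":[0,0,0]},{"grip":0,"dp":[0.1,0,0],"rotation":[0,0,0]}]'
```

```text
time: 10.77
tool_pos: [0.6108, -0.2683, 0.0601]
tcp_rot: [1.288, 1.156, -1.287]
wrist_force: [-0.8, 1.3, 4.5]
width: 0.001
time: 11.02
tool_pos: [0.6108, -0.2683, 0.06]
tcp_rot: [1.288, 1.156, -1.287]
wrist_force: [-2.5, 1.6, 9.7]
width: -0.0
```

```bash
python3 -m creep '[{"grip":0,"dp":[-0.3,0,0],"rotation":[0,0,0]},{"grip":0,"dp":[-0.8,0,0],"rotation":[0,0,0]},{"grip":0,"dp":[-2,0,0],"rotation":[0,0,0]},{"grip":0,"dp":[-5,0,0],"rotation":[0,0,0]},{"grip":0,"dp":[-8,0,0],"rotation":[0,0,0]}]'
python3 -m creep '[{"grip":0,"dp":[-2,0,-3],"rotation":[0,0,0]},{"grip":0,"dp":[-4,0,-6],"rotation":[0,0,0]},{"grip":0,"dp":[-5,0,-9],"rotation":[0,0,0]},{"grip":0,"dp":[-5,0,-12],"rotation":[0,0,0]},{"grip":0,"dp":[-5,0,-12],"rotation":[0,0,0]}]'
python3 - <<'E'
from h import *
look('s14'); s=bot.read_state(); print(s['tool_pos'],s['wrist_force'],s['time'])
p,d=bot.read_camera('scene'); cv2.imwrite('pics/s14f.png',cv2.cvtColor(p,cv2.COLOR_RGB2BGR))
hsv=cv2.cvtColor(p,cv2.COLOR_RGB2HSV);m=cv2.inRange(hsv,(50,150,60),(70,255,255));n,l,st,c=cv2.connectedComponentsWithStats(m)
print([(c[i].round(1),st[i,4]) for i in range(1,n) if st[i,4]>30])
p,d=bot.read_camera('top'); cv2.imwrite('pics/t14f.png',cv2.cvtColor(p,cv2.COLOR_RGB2BGR))
E
```

```text
time: 11.43
tool_pos: [0.6086, -0.2673, 0.1374]
tcp_rot: [1.287, 1.162, -1.29]
wrist_force: [0.7, -0.4, 0.7]
width: 0.002
time: 11.85
tool_pos: [0.6242, -0.1442, 0.1906]
tcp_rot: [1.288, 1.158, -1.283]
wrist_force: [0.0, -1.0, -0.8]
width: 0.001
lever heading -16.3 n 150 centroid heading -22.5
[ 0.62357095 -0.14634691  0.18967303] [ 0.2397155   0.32497381 -0.4520476 ] 11.9
[(array([161.8, 216.1]), np.int32(60)), (array([192.3, 281.8]), np.int32(131)), (array([288.3, 292.1]), np.int32(107))]
```

View pics/s14f.png

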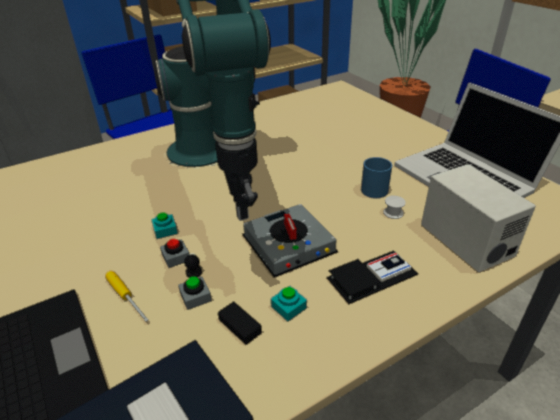

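View pics/t14f.png

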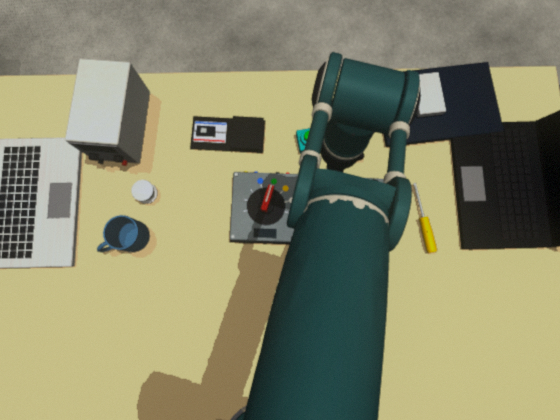

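```bash
python3 -m creep '[{"grip":0,"dp":[0,0,0],"rotation":[0,0,0]},{"grip":0,"dp":[0,0,0],"rotation":[0,0,0]},{"grip":0,"dp":[0,0,0],"rotation":[0,0,0]}]'
python3 -c "
from h import *
print(bot.finish_job())"
```

```text
time: 12.25
tool_pos: [0.623, -0.15, 0.1882]
tcp_rot: [1.288, 1.157, -1.289]
wrist_force: [-0.6, 0.6, 0.3]
width: -0.003
the job is handed in; nothing more can be done
None
```

I turned the selector to the green tab with the closed fingertips, then pressed the green start button fully down and let it come up. I handed the job in at about 12 s; no verdict was reported.

- **Selector:** In the overhead view after the push the lever points at −19°; the green tab is at −18°. In the scene view it reads about −16.5°, but that view leans on the lever's side face. It read the same in the scene view after the press. The readings in contact with the lever were about 2 N or less.
- **Start button:** The fingertip stopped at the expected bottom (TCP at 0.060 m) with 9.7 N, against 5 N for fully down. Afterwards the green cap was back at its starting pixel to within 0.2 px, so it is out again.
- **Everything else:** The red button, the turquoise look-alikes and the loose objects look unmoved in the pictures, and the arm ended clear of everything.
- **What disagreed:** The lever did not start in a click position. It stood about halfway between the second and third, at roughly 59°, and moved on to the third as soon as I touched it. I then went on through the blue position to green.

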